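# Find the high spot of a sawn wheel blank with a plunger gauge

## Task

Slide the blue gauge carriage up to the sawn wooden wheel blank until the gauge's plunger bears on the rim, pressed in by about a third of its travel. Then turn the blank by its red crank through at least one full turn against the plunger to find the rim's highest spot, never driving the plunger to the end of its travel, and leave the blank with that highest spot right at the plunger, the plunger still pressed, and the crank let go. Leave the other things on the bench where they are.

Things in the scene. Friction and masses are not known exactly. Their poses are not given: they have to be found in the camera images.
- axle (a point): The upright axle of the blank on the truing stand (a brown board 240 x 460 mm, 18 mm thick, fixed to the bench): the point on the axle at the plunger's height, 62 mm above the bench. Its x and y axes are those of the stand: the gauge lies on the -y side of the axle and slides straight towards it along +y
- blank_top (a point): Centre of the top face of the blank, a bandsawn wooden disc of 90 mm radius, 24 mm thick, its top 74 mm above the bench (a nut in the middle reaches 86 mm). It is out of true: one high spot about 5 mm proud, a hump some 25 mm wide each side of its crest, and elsewhere a hump half as high or less; where they lie relative to the crank differs each time. It stays where let go
- turn (a joint): angle of the blank and its crank about the axle (rad), counter-clockwise from above; at 0 the crank lies from the axle towards the stand's +x. It turns either way without end, with a friction of about 0.13 N m (2 to 3 N at the crank)
- crank_grip (a point): The red upright round crank grip, 22 mm in diameter, 60 mm tall (81 to 141 mm above the bench), 55 mm from the axle; it spins freely about its own axis, so it can be carried round the axle without turning the hand. The point is on its axis, 115 mm above the bench
- post_grip (a point): The black upright round post at the back of the blue gauge carriage, 18 mm in diameter, top 130 mm above the bench; take or push it here. The point is on its axis, 112 mm above the bench. The round dial in front of it is 60 mm in diameter, reaches 77 mm above the bench; its centre lies 65 mm in front of the post (stand's +y)
- carriage (a joint): how far the gauge carriage has been slid towards the axle (m), 0 to 0.062; it needs about 6 N to slide and stays where it is left
- plunger (a joint): How far the gauge's sprung plunger is pressed in (m): 0 free, 0.014 the end of its travel; 0.75 N to start, 2.9 N at the end. The red needle on the dial turns with it, clockwise from above, 0.35 rad a mm. Pressed in 4 to 6 mm on the plain rim, it neither leaves the rim nor meets the end of its travel as the blank turns
- tip: the brass ball of 10 mm diameter at the plunger's end, 62 mm above the bench; origin at its centre. It touches the rim 5 mm in front of its centre (stand's +y)
- sander: cork sanding block 50 x 80 x 25 mm lying on the stand's board; leave it alone
- tin: small amber jar of 40 mm diameter, 35 mm tall, standing on the stand's board; leave it alone
- plane: block plane 160 x 50 mm, 60 mm tall, on the bench; leave it alone
- mallet: hammer lying on the bench; leave it alone
- glue: glue bottle of 60 mm diameter, 170 mm tall; leave it alone
- square: try square 180 x 110 mm lying on the bench; leave it alone
- tape: yellow tape measure 65 x 65 x 35 mm; leave it alone

How it is judged:
By the outcome, as a careful person would: the job done as asked, in the order asked, and still so for the second after the job is handed in, with the robot touching nothing.
It also fails if it takes over 72 s, if anything falls off the work surface, if the arm or the gripper's body presses on something with over 40 N, if the wrist force passes 120 N, or if a joint passes its speed limit or range.

## Robot

A 6-joint arm with a two-finger parallel gripper is mounted at the origin on the work surface. World frame = base frame: x ahead of the robot, y to its left, z up, the work surface at z = 0. Lengths are in mm, angles in rad, forces in N, time in s.
With the tool pointing down it reaches from about 275 to 750 mm from the base axis. Payload 10.2 kg.
Tool frame: the origin (TCP) lies at the very end of the fingers, on their centre line; the grasp point (between the pads) lies 19 mm behind it; z points along the fingers, y is the line along which they close (so a half turn about z gives the same grasp; the last joint's range is limited). The gripper opens to 85 mm and grips with 20 to 120 N. Pads are 22 mm wide; open, the fingers measure 114 mm over their backs; the gripper's body (76 mm by 85 mm) begins 54 mm behind the grasp point. The pads swing forward as they close: fully open they stand 13 mm farther back than shut.
Start: joints at [-1.34, 0.313, 1.498, -0, 1.331, -0.223], TCP at [230.14, -471.876, 231.294] pointing down, gripper open.
Joint ranges: [-2.94, 2.94], [-0.97, 2.17], [0.19, 2.56], [-1.23, 4.37], [0.02, 3.11], [-2.88, 2.88]. Speed limits (rad/s): [2.39, 2.39, 3.01, 3.14, 3.14, 3.14].

## Interface

Orientations are given as a unit quaternion [w, x, y, z].
In Python, from rig import monitor, eyes, job gives the robot as it stands. The module is installed in compiled form; this text tells all that it offers.
- The arm moves only by the tool send_rows, never from a script. Its argument "targets" is one flat list of numbers, 7 for each row, row after row: the turn, a rotation vector about the tool's x, y, z in degrees, then the shift along the tool's x, y, z in units of 60 mm (1.0 is 60 mm), then the opening, from -1 (shut) to 1 (fully open), so that 0 is half open. A call has 1 to 5 rows; each row shifts and turns the commanded pose from where the row before left it, along the tool's axes as they then stand; what a row does not reach is not made up. A row lasts 1/8 s, in which the tool goes at most 62.5 mm and 10.7 degrees, less where a joint would pass 70% of its speed; a pose out of reach is approached as far as the arm can. A call is refused whole if a number of a shift passes 1 or a number of a turn 10.7, either way. A call with a gripper value outside its range is refused whole. The fingers move at their own pace and stop on an object; "newtons" is the grip in N (left out, the last holds). Time passes only in rows, so rows that do not move let the fingers close. It gives the time, the measured TCP pose, the force, the opening and the grip force at its end, in the units of the state.
- monitor.sense(): the state, without advancing time (a new reading comes with each control period).
- eyes.capture(name): name is "scene" or "top" or "wrist"; returns a dict with "img" (400x640x3 uint8, red, green, blue), "K" (3x3 intrinsics, pixels), "distortion" ([k1, k2, p1, p2, k3] as OpenCV has them; the pictures are not rectified), "R" (3x3) and "t" (3): a world point X has camera coordinates R X + t. Camera axes: x right, y down, z forward; pixel columns grow to the right and rows downward; lengths in mm; the calibration is good to about 2 mm. A picture is of the moment at which its call begins. There is no depth.
- job.finish_job(): hands the job in; it is judged then, once.
The state is a dict: "time_s": time; "joints": joint angles; "dq": joint speeds; "tau": joint torques, N m; "eef_pos": TCP position; "ee_rot": TCP orientation; "force": force on the tool from outside, world axes, zero at the start; "wrist_torque": the same for the moment, N m; "grip_width": opening from 0.0 (shut) to 1.0 (fully open); "grip_force": force on a finger pad.
Only numpy, scipy, OpenCV 4.12 (cv2) and the standard library are available. Lean on these libraries where they do the work, as an engineer would, in place of code of your own. Each camera call takes 0.05 s, during which the arm holds its last target. There are 200 camera calls.

## Working session

There is one attempt and no reset: what is moved stays moved. The work goes in short steps, Python scripts to look and compute and a tool call to move; the robot and the scene stay as the last step left them, time stands still between calls to the robot, and variables do not carry over. Pictures are saved under pics/ and viewed, at most 10 in all, crops included, and the job is handed in when it is done.

Besides the shell and the picture viewer there is one more tool, called in YAML: its name, and indented under it one key for each argument. send_rows: Moves the arm, as the interface text tells. Its arguments: {"type":"object","properties":{"targets":{"type":"array","items":{"type":"number"}},"newtons":{"type":"number"}},"required":["targets"]}

```bash
mkdir -p pics
cat > h.py <<'E'
import numpy as np, cv2
from rig import monitor, eyes, job
def cap(n):
    c=eyes.capture(n); c['hsv']=cv2.cvtColor(c['img'],cv2.COLOR_RGB2HSV); return c
def save(im,f): cv2.imwrite('pics/'+f,im[:,:,::-1])
def ray(c,uv,z):
    p=cv2.undistortPoints(np.array([[uv]],float),np.array(c['K'],float),np.array(c['distortion'],float))[0,0]
    R=np.array(c['R']);t=np.array(c['t'])
    o=-R.T@t; d=R.T@np.array([p[0],p[1],1]); return o+d*(z-o[2])/d[2]
def proj(c,X):
    return cv2.projectPoints(np.array([X],float),cv2.Rodrigues(np.array(c['R'],float))[0],np.array(c['t'],float),np.array(c['K'],float),np.array(c['distortion'],float))[0].reshape(2)
def blobs(m,amin=30):
    n,l,s,ce=cv2.connectedComponentsWithStats(m.astype(np.uint8))
    return [(s[i].tolist(),ce[i].round(1).tolist()) for i in range(1,n) if s[i][4]>amin]
E
python3 - <<'E'
from h import *
a=cap('top');b=cap('scene');save(a['img'],'top.png');save(b['img'],'scene.png')
print(monitor.sense())
for c in(a,b):
    h=c['hsv'];print(c['K'],-np.array(c['R']).T@c['t'])
    print('red',blobs(((h[...,0]<6)|(h[...,0]>174))&(h[...,1]>150)&(h[...,2]>80)))
    print('blue',blobs((h[...,0]>98)&(h[...,0]<125)&(h[...,1]>120)&(h[...,2]>50)))
E
```

```text
{'time_s': 0.1, 'joints': array([-1.34041803e+00,  3.13395676e-01,  1.49834816e+00, -1.00562103e-05,
        1.33100011e+00, -2.23377240e-01]), 'dq': array([-0.00018738, -0.00197528, -0.00264717,  0.00096856, -0.00059329,
       -0.00129644]), 'tau': array([ 2.10246595e-03, -4.12900686e+01, -2.60143036e+01, -1.65435986e-04,
        2.99885265e-03,  3.10487870e-06]), 'eef_pos': array([ 230.07537602, -471.64990656,  230.79634377]), 'ee_rot': array([-5.75624431e-04,  9.74373015e-01,  2.24937537e-01, -6.89857366e-06]), 'force': array([-0.13344679, -0.54168074, -0.39116884]), 'wrist_torque': array([-0.0189983 , -0.0537364 , -0.00614052]), 'grip_force': 0.0, 'grip_width': 1.0018061885546161}
[[451.65739521   0.         320.43736398]
 [  0.         451.65739521 193.66747489]
 [  0.           0.           1.        ]] [ 293.37966356   34.02703785 1576.38585397]
red [([332, 153, 23, 14, 258], [342.4, 159.6])]
blue [([202, 85, 62, 26, 1173], [233.6, 99.0]), ([337, 176, 19, 17, 122], [346.8, 185.5])]
[[441.57655788   0.         315.97216915]
 [  0.         441.57655788 191.7831331 ]
 [  0.           0.           1.        ]] [1096.78938118 -489.5137079  1135.77944179]
red [([316, 240, 29, 25, 366], [330.0, 252.0])]
blue [([364, 0, 32, 15, 236], [377.6, 4.7]), ([449, 203, 71, 67, 2055], [484.4, 233.4]), ([295, 223, 29, 22, 216], [308.7, 234.7])]
```

View pics/top.png

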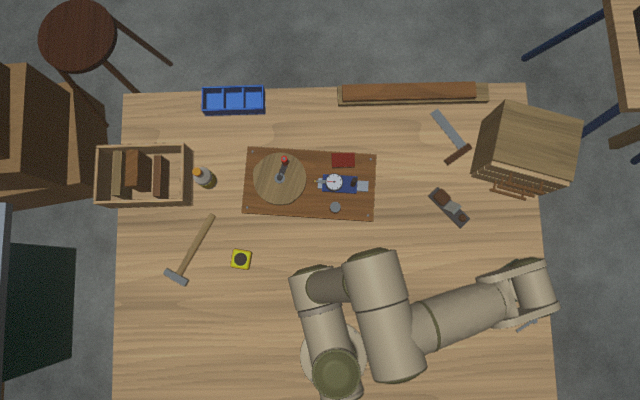

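View pics/scene.png

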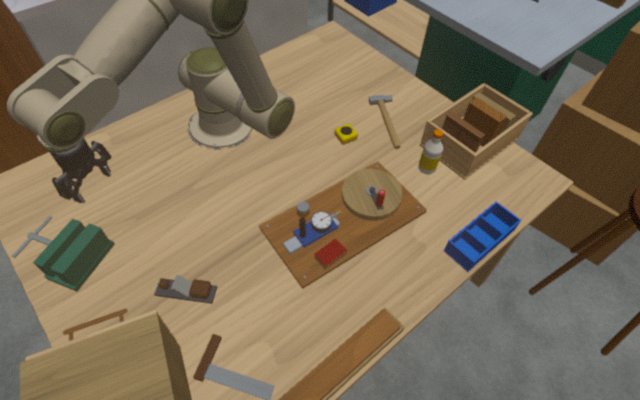

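The top view shows the blank at about (280,178), the crank grip at (284,160), the dial at (334,182) and the post near (355,184). The sander is at (343,160) and the jar at (335,207). World +y points left in this view.

Run:
```python
from h import *
a=cap('top');b=cap('scene')
A=cv2.resize(a['img'][140:230,235:385],None,fx=5,fy=5,interpolation=cv2.INTER_CUBIC)
B=cv2.resize(b['img'][155:290,250:430],None,fx=4,fy=4,interpolation=cv2.INTER_CUBIC)
save(A,'topc.png');save(B,'scenec.png')
```

```text
(no output)
```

View pics/topc.png

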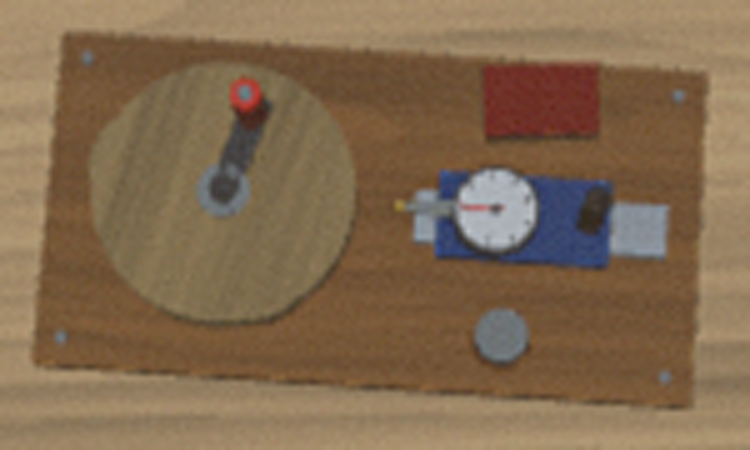

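View pics/scenec.png

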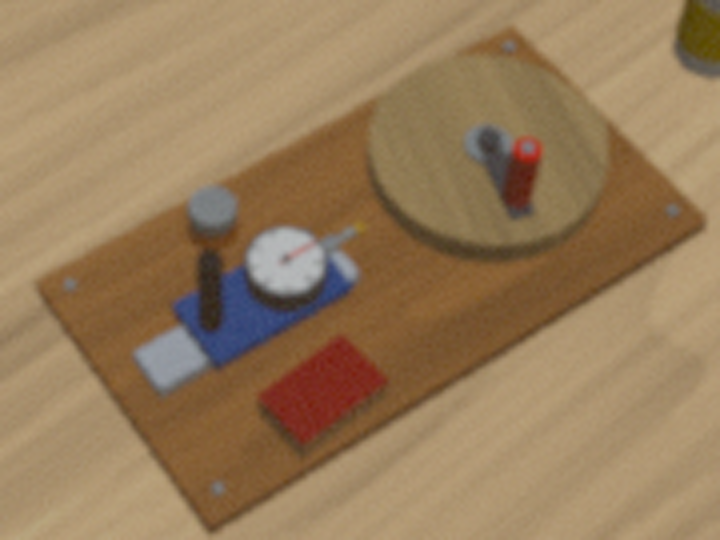

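The crops show these pixels (crop coordinates):
- **Grip top:** top view (245,93), scene (527,148).
- **Post top:** top view about (602,190), scene (209,254).
- **Nut:** (222,188).
- **Board corners in the top view:** (63,32), (707,72), (692,407), (34,366).
- **Needle:** points at the rim.

Run:
```python
from h import *
a=cap('top');b=cap('scene')
T=lambda u,v:((u+.5)/5+235-.5,(v+.5)/5+140-.5)
S=lambda u,v:((u+.5)/4+250-.5,(v+.5)/4+155-.5)
r=lambda c,uv,z:ray(c,uv,z)[:2].round(1)
co=[ray(a,T(*p),18)[:2] for p in[(63,32),(707,72),(692,407),(34,366)]]
print(np.round(co,1)); 
cs=[ray(b,S(*p),18)[:2] for p in[(703,222),(212,530),(38,286),(512,28)]];print(np.round(cs,1))
for k in(co,cs):
  y=(k[0]-k[1])/np.linalg.norm(k[0]-k[1])+(k[3]-k[2])/np.linalg.norm(k[3]-k[2]); print('yaxis deg',np.degrees(np.arctan2(y[1],y[0])),np.mean(k,0))
print('grip',r(a,T(245,93),141),r(b,S(527,148),141))
print('nut',r(a,T(222,188),84),r(b,S(489,138),86))
print('post',r(a,T(602,190),130),r(b,S(209,254),130))
print('dial',r(a,T(497,208),77),r(b,S(286,259),77))
print('tip',r(a,T(401,205),62),r(b,S(360,229),62))
print('jar',r(a,T(501,335),53),r(b,S(213,200),53))
# blank contour top
h=a['hsv']; print(h[178,262],h[215,300],h[150,262])
```

```text
[[ 728.1  280.9]
 [ 685.  -176.3]
 [ 446.9 -154. ]
 [ 489.1  301.9]]
[[ 727.3  276.4]
 [ 686.3 -175.1]
 [ 451.1 -152.6]
 [ 493.5  301.6]]
yaxis deg 84.6655148983059 [587.24485714  63.11817621]
yaxis deg 84.74302385485308 [589.55575739  62.57435958]
grip [649.  142.5] [646.6 143.8]
nut [597.8 163.4] [597.  163.5]
post [579.7 -88.6] [568.5 -81.6]
dial [579.9 -21.6] [579.  -20.1]
tip [586.8  43.3] [586.   45.8]
jar [496.5 -22.1] [492.1 -17.6]
[ 19  94 122] [ 16 148 122] [ 16 135 106]
```

```bash
cat >> h.py <<'E'
TH=np.radians(84.7); YH=np.array([np.cos(TH),np.sin(TH)]); XH=np.array([YH[1],-YH[0]])
AX=np.array([597.4,163.4])
def st():
    s=monitor.sense(); p=s['eef_pos']; w,x,y,z=s['ee_rot']
    from scipy.spatial.transform import Rotation as Ro
    M=Ro.from_quat([x,y,z,w]).as_matrix(); d=p[:2]-AX
    print('t',round(s['time_s'],2),'p',p.round(1),'yaw',np.degrees(np.arctan2(M[1,0],M[0,0])).round(2),'tilt',M[:2,2].round(4),'F',s['force'].round(1),'gw',round(s['grip_width'],3),'gf',round(s['grip_force'],1),'stand xy',round(d@XH,1),round(d@YH,1)); return s,M
E
python3 - <<'E'
from h import *
s,M=st(); th=np.arctan2(M[1,0],M[0,0]); P=np.array([573.5,-85.6])-s['eef_pos'][:2]
print(np.degrees(th))
for i in range(10):
    d=P/10; print(round(d@[np.cos(th),np.sin(th)]/60,3),round(d@[np.sin(th),-np.cos(th)]/60,3))
    if i<6: th+=np.radians(9.77)
E
```

```text
t 0.3 p [ 230.1 -471.8  231.1] yaw 26.0 tilt [-0.0001  0.0005] F [-1.1 -0.1  1.4] gw 1.003 gf 0.0 stand xy -307.0 -666.4
26.001195255756247
0.797 -0.328
0.841 -0.188
0.86 -0.042
0.855 0.104
0.825 0.248
0.771 0.384
0.694 0.509
0.694 0.509
0.694 0.509
0.694 0.509
```

send_rows:
  targets: [0, 0, -9.78, 0.797, -0.328, 0, 1, 0, 0, -9.78, 0.841, -0.188, 0, 1, 0, 0, -9.78, 0.86, -0.042, 0, 1, 0, 0, -9.78, 0.855, 0.104, 0, 1, 0, 0, -9.78, 0.825, 0.248, 0, 1]
  newtons: 30

```text
time_s: 0.92
eef_pos: [402.7, -277.3, 231.4]
ee_rot: [0.0, 0.792, 0.61, -0.0]
force: [0.1, -1.3, 0.2]
grip_width: 0.998
grip_force: 0.0
```

send_rows:
  targets: [0, 0, -9.78, 0.771, 0.384, 0.1, 1, 0, 0, 0, 0.694, 0.509, 0.2, 1, 0, 0, 0, 0.694, 0.509, 0.2, 1, 0, 0, 0, 0.694, 0.509, 0.2, 1, 0, 0, 0, 0.694, 0.509, 0.1, 1]

```text
time_s: 1.55
eef_pos: [574.0, -84.0, 182.6]
ee_rot: [-0.0, 0.739, 0.674, -0.0]
force: [0.1, -0.1, 0.3]
grip_width: 1.001
grip_force: 0.0
```

Run:
```python
from h import *
st();w=cap('wrist');st();save(w['img'],'w1.png')
for X in([573.5,-85.6,130],[579.5,-20.9,77]): print(proj(w,X))
```

```text
t 1.55 p [574.  -84.  182.6] yaw 84.68 tilt [-0.0008  0.0002] F [ 0.1 -0.1  0.3] gw 1.001 gf 0.0 stand xy -0.5 -248.5
t 1.6 p [576.3 -79.6 181.8] yaw 84.87 tilt [0.     0.0023] F [-0.5  4.8 -1.5] gw 1.001 gf 0.0 stand xy 1.4 -243.9
[320.56796571 225.52672147]
[320.45564726 122.17240273]
```

View pics/w1.png

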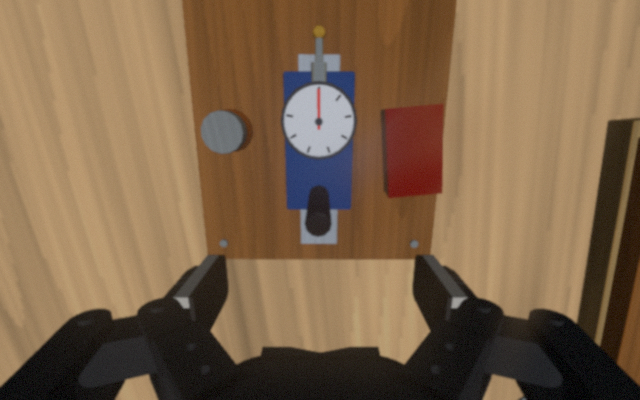

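The wrist view shows the post top at (318,224) and the dial at (319,120), both within about 2 px of my estimates, and the needle points forward. I'm lowering onto the post now.

send_rows:
  targets: [0, 0, 0, 0, 0, 0.35, 1, 0, 0, 0, 0, 0, 0.35, 1, 0, 0, 0, 0, 0, 0.35, 0.5, 0, 0, 0, 0, 0, 0.35, 0.2, 0, 0, 0, 0, 0, 0, 0.2]

```text
time_s: 2.22
eef_pos: [572.4, -85.3, 98.0]
ee_rot: [-0.001, 0.739, 0.674, -0.001]
force: [0.1, 0.3, 0.4]
grip_width: 0.597
grip_force: 0.0
```

Run:
```python
from h import *
st();w=cap('wrist');print(proj(w,[573.5,-85.6,130]),proj(w,[579.5,-20.9,77]))
h=w['hsv'];m=(h[...,2]<60)
g=cv2.cvtColor(w['img'],cv2.COLOR_RGB2GRAY)
print(cv2.HoughCircles(cv2.GaussianBlur(g,(5,5),1),cv2.HOUGH_GRADIENT,1,60,param1=100,param2=30,minRadius=15,maxRadius=90))
print(blobs((h[...,1]<40)&(h[...,2]>150),200)); save(w['img'],'w2.png')
```

```text
t 2.23 p [572.4 -85.3  98. ] yaw 84.68 tilt [-0.0029  0.0011] F [0.1 0.3 0.4] gw 0.597 gf 0.0 stand xy -1.9 -249.9
[324.260026   293.82524481] [323.53799338 123.17268814]
[[[320.5 119.5  53.6]
  [177.5 137.5  31.6]]]
[([291, 25, 25, 23, 469], [301.0, 35.4]), ([327, 25, 25, 24, 459], [340.2, 35.5]), ([268, 65, 106, 109, 8581], [320.3, 119.7])]
```

View pics/w2.png

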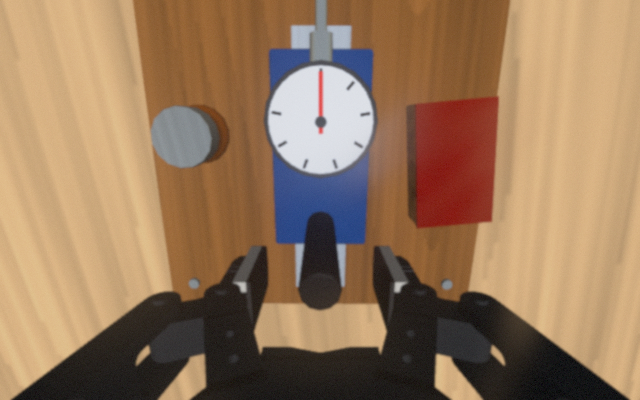

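send_rows:
  targets: [0, 0, 0, 0.03, 0, 0, -1, 0, 0, 0, 0, 0, 0, -1, 0, 0, 0, 0, 0, 0, -1, 0, 0, 0, 0, 0, 0, -1, 0, 0, 0, 0, 0, 0, -1]

```text
time_s: 2.9
eef_pos: [572.5, -83.5, 100.3]
ee_rot: [-0.001, 0.739, 0.674, -0.001]
force: [-7.3, 1.1, 6.7]
grip_width: 0.2
grip_force: 29.7
```

send_rows:
  targets: [0, 0, 0, 0.08, 0, 0, -1, 0, 0, 0, 0.08, 0, 0, -1, 0, 0, 0, 0.08, 0, 0, -1, 0, 0, 0, 0.08, 0, 0, -1, 0, 0, 0, 0, 0, 0, -1]

```text
time_s: 3.52
eef_pos: [574.3, -64.9, 100.3]
ee_rot: [-0.0, 0.739, 0.674, -0.001]
force: [-8.3, -2.4, 6.4]
grip_width: 0.197
grip_force: 29.6
```

```bash
cat >> h.py <<'E'
def needle(c,dial=(579.5,-20.9)):
    """needle angle from stand +y, clockwise from above (rad); dial circle located near its predicted place"""
    h=c['hsv']; p=proj(c,[*dial,77]); s=np.linalg.norm(proj(c,[dial[0]+30,dial[1],77])-p)
    yy,xx=np.mgrid[:400,:640]; near=np.hypot(xx-p[0],yy-p[1])<1.3*s
    w=(h[...,1]<60)&(h[...,2]>120)&near
    b=max(blobs(w,5),key=lambda k:k[0][4]); q=[b[0][0]+b[0][2]/2-.5,b[0][1]+b[0][3]/2-.5]
    red=((h[...,0]<10)|(h[...,0]>170))&(h[...,1]>90)&(h[...,2]>80)&(np.hypot(xx-q[0],yy-q[1])<s*.92)
    P=np.argwhere(red)[:,::-1].astype(float); o=ray(c,q,77)[:2]
    W=np.array([ray(c,u,77)[:2]-o for u in P]); v=W[np.linalg.norm(W,axis=1)>8].mean(0)
    a=np.arctan2(v@XH,v@YH); print('dial',o.round(1),'px',np.round(q,1),'n',len(P),'needle',a.round(3),'-> mm',(a%(2*np.pi)/.35).round(2)); return a
E
python3 - <<'E'
from h import *
st();c=cap('wrist');needle(c);save(c['img'],'w3.png')
for n in('top','scene'):
    try: needle(cap(n),(582,3))
    except Exception as e: print(n,e)
E
```

```text
t 3.52 p [574.3 -64.9 100.3] yaw 84.71 tilt [-0.0018 -0.001 ] F [-8.3 -2.4  6.4] gw 0.197 gf 29.6 stand xy -1.9 -229.5
dial [579.4  -5.2] px [320.5 132.5] n 175 needle -0.0 -> mm 17.95
top axis 1 is out of bounds for array of dimension 1
scene axis 1 is out of bounds for array of dimension 1
```

View pics/w3.png

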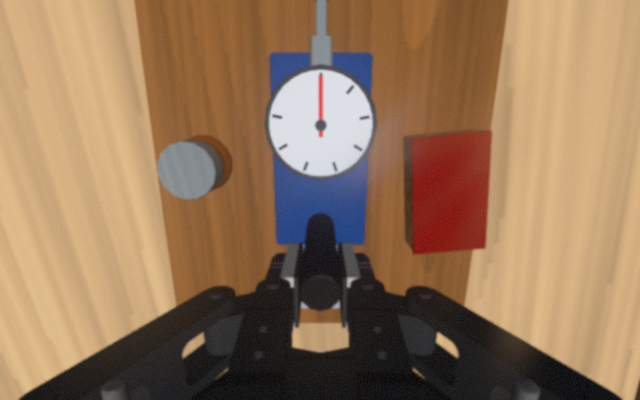

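```bash
python3 - <<'E'
import re
s=open('h.py').read()
s=s.replace("    b=max(blobs(w,5),key=lambda k:k[0][4]); q=[b[0][0]+b[0][2]/2-.5,b[0][1]+b[0][3]/2-.5]\n","    w=cv2.morphologyEx(w.astype(np.uint8),cv2.MORPH_OPEN,np.ones((2,2))); q,rad=cv2.minEnclosingCircle(np.argwhere(w)[:,::-1].astype(np.float32)); print('rad',round(rad/s*30,1),end=' ')\n")
s=s.replace("h[...,2]>120)&near","h[...,2]>110)&near")
open('h.py','w').write(s)
E
python3 - <<'E'
from h import *
D=(581,0)
for n in('wrist','top','scene'):
    try: needle(cap(n),D)
    except Exception as e: print(n,e)
E
```

```text
rad 36.1 dial [588.2   3.1] px [336.2 114.4] n 206 needle -0.767 -> mm 15.76
rad 38.4 top axis 1 is out of bounds for array of dimension 1
rad 34.4 scene axis 1 is out of bounds for array of dimension 1
```

send_rows:
  targets: [0, 0, 0, 0.04, 0, 0, -1, 0, 0, 0, 0.04, 0, 0, -1, 0, 0, 0, 0, 0, 0, -1]

```text
time_s: 4.2
eef_pos: [574.8, -60.5, 100.3]
ee_rot: [-0.0, 0.739, 0.674, -0.001]
force: [-9.1, -4.2, 7.5]
grip_width: 0.201
grip_force: 29.6
```

Run:
```python
from h import *
D=(581,5)
st()
for n in('wrist','top','scene'):
    try: needle(cap(n),D)
    except Exception as e: print(n,e)
```

```text
t 4.2 p [574.8 -60.5 100.3] yaw 84.7 tilt [-0.0018 -0.0014] F [-9.1 -4.2  7.5] gw 0.201 gf 29.6 stand xy -1.9 -225.0
rad 36.2 dial [588.4   8. ] px [335.5 113.5] n 201 needle -0.731 -> mm 15.86
rad 38.8 top axis 1 is out of bounds for array of dimension 1
rad 35.2 scene axis 1 is out of bounds for array of dimension 1
```

```bash
python3 - <<'E'
s=open('h.py').read()
i=s.index("    w=cv2.morph"); j=s.index("    red=")
s=s[:i]+"""    r0=((h[...,0]<10)|(h[...,0]>170))&(h[...,1]>90)&(h[...,2]>80)&(np.hypot(xx-p[0],yy-p[1])<.8*s)
    k=max(cv2.findContours((w|r0).astype(np.uint8),cv2.RETR_EXTERNAL,cv2.CHAIN_APPROX_NONE)[0],key=cv2.contourArea)
    q,ax,_=cv2.fitEllipse(cv2.convexHull(k)); print('rad',np.round(np.array(ax)/2/s*30,1),end=' ')
"""+s[j:]
open('h.py','w').write(s)
E
python3 - <<'E'
from h import *
c=cap('wrist');needle(c,(581,5))
for n,sc in(('top',6),('scene',6)):
    c=cap(n);p=proj(c,[581,5,77]).astype(int);print(n,p,c['hsv'][p[1]-4:p[1]+5:4,p[0]-4:p[0]+5:4].tolist())
E
```

```text
rad [26.7 30.8] dial [581.7   2.2] px [323.5 126.4] n 195 needle -0.094 -> mm 17.68
top [326 181] [[[112, 16, 179], [19, 54, 161], [25, 37, 152]], [[3, 57, 144], [23, 47, 173], [18, 59, 130]], [[23, 49, 165], [20, 48, 171], [18, 56, 118]]]
scene [328 215] [[[90, 3, 181], [85, 8, 183], [0, 0, 178]], [[24, 14, 88], [0, 13, 140], [75, 3, 180]], [[165, 4, 141], [102, 7, 183], [105, 6, 183]]]
```

```bash
python3 - <<'E'
s=open('h.py').read()
i=s.index("def needle")
s=s[:i]+'''def needle(c,D,fn=None):
    """rectify the dial's plane (right=stand x, up=stand y, 3 px/mm), find dial circle, needle angle clockwise from +y"""
    g=[(-50,50),(50,50),(50,-50),(-50,-50)]
    src=np.float32([proj(c,[*(np.array(D)+a*XH+b*YH),77]) for a,b in g])
    im=cv2.warpPerspective(c['img'],cv2.getPerspectiveTransform(src,np.float32([(0,0),(300,0),(300,300),(0,300)])),(300,300),flags=cv2.INTER_CUBIC)
    if fn: save(im,fn)
    gr=cv2.GaussianBlur(cv2.cvtColor(im,cv2.COLOR_RGB2GRAY),(0,0),2)
    C=cv2.HoughCircles(gr,cv2.HOUGH_GRADIENT,1,400,param1=60,param2=12,minRadius=80,maxRadius=97)
    if C is None: print('no dial'); return
    u,v,r=C[0,0]; f=im.astype(int); yy,xx=np.mgrid[:300,:300]
    e=np.clip(f[...,0]-np.maximum(f[...,1],f[...,2])-25,0,None)*((np.hypot(xx-u,yy-v)<r*.85)&(np.hypot(xx-u,yy-v)>r*.25))
    a=np.arctan2((e*(xx-u)).sum(),(e*(v-yy)).sum())
    o=np.array(D)+(u-150)/3*XH+(150-v)/3*YH
    print('dial',o.round(1),'r',r/3,'n',(e>0).sum(),'needle',a.round(3),'mm',(a%(2*np.pi)/.35).round(2)); return a
'''
open('h.py','w').write(s)
E
python3 - <<'E'
from h import *
ims=[]
for n in('wrist','scene','top'):
    needle(cap(n),(580.5,3),n+'_d.png'); ims.append(cv2.imread('pics/'+n+'_d.png')[:,:,::-1])
save(np.hstack(ims)[:, :800],'d1.png')
E
```

```text
dial [580.    3.5] r 26.800001 n 414 needle 0.009 mm 0.02
dial [581.3   2.1] r 28.666666 n 447 needle -0.052 mm 17.8
dial [580.5   0.8] r 28.9 n 274 needle 0.104 mm 0.3
```

View pics/d1.png

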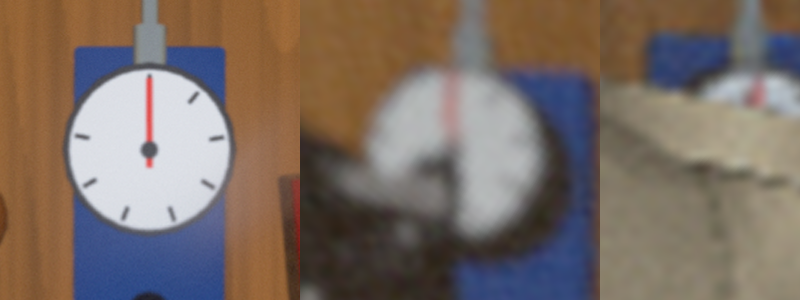

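The rectified dial reads cleanly in both the wrist and scene views. The needle is still at zero and the tip should be about to touch.

send_rows:
  targets: [0, 0, 0, 0.035, 0, 0, -1, 0, 0, 0, 0.035, 0, 0, -1, 0, 0, 0, 0, 0, 0, -1]

```text
time_s: 5.03
eef_pos: [575.1, -56.5, 100.3]
ee_rot: [0.0, 0.739, 0.674, -0.001]
force: [-8.6, -4.7, 7.3]
grip_width: 0.2
grip_force: 29.6
```

Run:
```python
from h import *
st();needle(cap('wrist'),(581,7));needle(cap('scene'),(581,7))
```

```text
t 5.03 p [575.1 -56.5 100.3] yaw 84.7 tilt [-0.0018 -0.0017] F [-8.6 -4.7  7.3] gw 0.2 gf 29.6 stand xy -1.9 -221.0
dial [580.5   7.2] r 26.933334 n 394 needle 0.618 mm 1.77
no dial
```

send_rows:
  targets: [0, 0, 0, 0.03, 0, 0, -1, 0, 0, 0, 0.025, 0, 0, -1, 0, 0, 0, 0, 0, 0, -1]

```text
time_s: 5.5
eef_pos: [575.4, -53.4, 100.3]
ee_rot: [0.0, 0.739, 0.674, -0.001]
force: [-7.3, -5.6, 6.4]
grip_width: 0.197
grip_force: 29.6
```

Run:
```python
from h import *
st();needle(cap('wrist'),(581,10))
c=cap('top')
```

```text
t 5.5 p [575.4 -53.4 100.3] yaw 84.69 tilt [-0.0019 -0.002 ] F [-7.3 -5.6  6.4] gw 0.197 gf 29.6 stand xy -1.8 -217.9
dial [580.9  10.5] r 26.766668 n 389 needle 1.704 mm 4.87
```

The plunger is pressed in about 4.9 mm. Next I release the post, rise, and move towards the crank.

send_rows:
  targets: [0, 0, 0, 0, 0, 0, 0.2, 0, 0, 0, 0, 0, 0, 0.2, 0, 0, 0, 0, 0, 0, 0.2, 0, 0, 0, 0, 0, -0.5, 0.2, 0, 0, 0, 0, 0, -0.6, 0.2]

```text
time_s: 6.22
eef_pos: [576.0, -52.1, 165.6]
ee_rot: [-0.001, 0.739, 0.674, -0.0]
force: [-0.1, -0.2, -0.3]
grip_width: 0.601
grip_force: 0.0
```

send_rows:
  targets: [0, 0, 0, 0.8, 0.25, 0, 0.2, 0, 0, 0, 0.9, 0.25, 0, 0.2, 0, 0, 0, 0.9, 0.25, 0, 0.2, 0, 0, 0, 0.4, 0.15, 0, 0.2, 0, 0, 0, 0, 0, 0, 0.2]

```text
time_s: 6.85
eef_pos: [646.8, 123.6, 164.8]
ee_rot: [-0.0, 0.738, 0.674, -0.0]
force: [0.3, -0.3, 0.6]
grip_width: 0.603
grip_force: 0.0
```

Run:
```python
from h import *
s,M=st();c=cap('wrist');save(c['img'],'w4.png');print('grip pred',proj(c,[647.8,143.2,141]))
p=s['eef_pos'];print('tcp px at z141',proj(c,[p[0],p[1],141]))
needle(c,(580.9,10.5));needle(cap('scene'),(580.9,10.5))
```

```text
t 6.85 p [646.8 123.6 164.8] yaw 84.83 tilt [-0.0003  0.0001] F [ 0.3 -0.3  0.6] gw 0.603 gf 0.0 stand xy 52.9 -35.1
grip pred [319.78623786 206.98983893]
tcp px at z141 [321.13399672 239.94678039]
dial [580.5  11.7] r 28.0 n 520 needle 1.744 mm 4.98
no dial
```

View pics/w4.png

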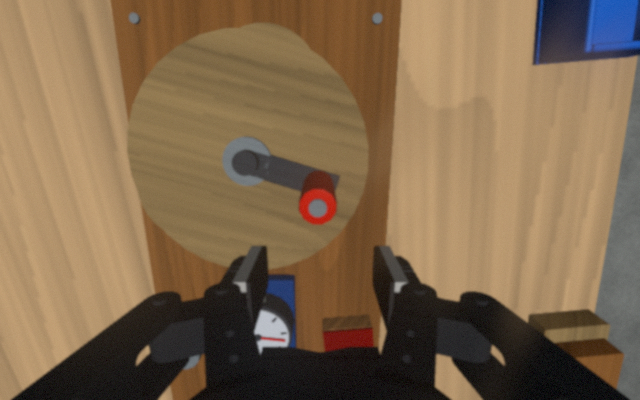

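The wrist view shows the grip top at (318,206), within 2 px of the prediction. A hump is visible on the rim's far side near (270,27), and the dial is partly visible at (270,330).

```bash
cat >> h.py <<'E'
def rim(c,z=74):
    """radius of the blank's top edge against stand angle, by the strongest wood/board edge along rays from the axle"""
    g=cv2.GaussianBlur(cv2.cvtColor(c['img'],cv2.COLOR_RGB2LAB),(0,0),1).astype(np.float32); R=np.arange(80,102,.5); out=[]
    for d in range(-40,221,5):
        u=np.cos(np.radians(d))*XH+np.sin(np.radians(d))*YH
        P=np.array([proj(c,[*(AX+r*u),z]) for r in R],np.float32)
        q=cv2.remap(g,P[None,:,0],P[None,:,1],cv2.INTER_LINEAR)[0]
        gd=np.linalg.norm(q[3:]-q[:-3],axis=1); i=gd.argmax(); out.append((d,R[i]+.75))
    return np.array(out)
E
python3 - <<'E'
from h import *
c=cap('wrist');r=rim(c)
from scipy.optimize import least_squares
d=np.radians(r[:,0])
f=least_squares(lambda p:p[0]+p[1]*np.cos(d)+p[2]*np.sin(d)-r[:,1],[90,0,0],loss='soft_l1',f_scale=.5).x
print(f.round(2)); res=r[:,1]-(f[0]+f[1]*np.cos(d)+f[2]*np.sin(d))
print(' '.join(f'{int(a)}:{b:.1f}' for a,b in zip(r[:,0],res)))
g=cv2.HoughCircles(cv2.GaussianBlur(cv2.cvtColor(c['img'],cv2.COLOR_RGB2GRAY),(0,0),2),cv2.HOUGH_GRADIENT,1,400,param1=60,param2=12,minRadius=18,maxRadius=28)
print(g)
E
```

```text
[90.11 -2.11  0.65]
-40:0.2 -35:0.2 -30:0.3 -25:-0.2 -20:-0.7 -15:0.3 -10:-0.2 -5:-0.2 0:0.2 5:-0.3 10:-0.4 15:-0.5 20:-0.1 25:-0.2 30:0.1 35:-0.0 40:-0.2 45:-0.3 50:-0.0 55:-0.2 60:0.1 65:2.9 70:4.2 75:4.6 80:3.9 85:3.2 90:1.0 95:-0.2 100:-0.4 105:-0.0 110:-0.2 115:-0.3 120:0.0 125:-0.6 130:-0.2 135:-0.3 140:-0.4 145:-0.5 150:8.5 155:4.4 160:1.4 165:-0.6 170:-0.1 175:-0.5 180:-1.0 185:-0.4 190:-0.8 195:-0.2 200:1.9 205:5.0 210:9.1 215:0.3 220:-0.1
[[[317.5 200.5  19.3]]]
```

send_rows:
  targets: [0, 0, 0, 0.335, -0.03, 0, 0.2, 0, 0, 0, 0, 0, 0.2, 0.2, 0, 0, 0, 0, 0, 0.35, 0.2, 0, 0, 0, 0, 0, 0.35, 0.2, 0, 0, 0, 0, 0, 0.18, 0.1]

```text
time_s: 7.62
eef_pos: [646.1, 141.9, 98.7]
ee_rot: [-0.001, 0.739, 0.673, -0.001]
force: [-0.3, 0.4, 0.4]
grip_width: 0.553
grip_force: 0.0
```

send_rows:
  targets: [0, 0, 0, 0, 0, 0, -1, 0, 0, 0, 0, 0, 0, -1, 0, 0, 0, 0, 0, 0, -1, 0, 0, 0, 0, 0, 0, -1, 0, 0, 0, 0, 0, 0, -1]
  newtons: 25

```text
time_s: 8.25
eef_pos: [647.0, 142.0, 100.8]
ee_rot: [0.0, 0.739, 0.674, 0.0]
force: [1.2, -0.2, -1.8]
grip_width: 0.248
grip_force: 25.4
```

```bash
sed -i 's/^AX=.*/AX=np.array([597.4,163.4]); AX=AX-2.1*XH+.65*YH/' h.py
cat >> h.py <<'E'
def crank():
    s,M=st(); d=s['eef_pos'][:2]-AX; a=np.degrees(np.arctan2(d@YH,d@XH)); print('crank',a.round(2),'r',np.hypot(*d).round(1)); return s,d,a
def plan(s,step,n,a0=None,r=55.):
    "rows (tool x = stand y, tool y = stand x) in units of 60 mm"
    s,d,a=s; a0=a if a0 is None else a0; x,y=(d@XH,d@YH) if a0==a else (r*np.cos(np.radians(a0)),r*np.sin(np.radians(a0)))
    for i in range(1,n+1):
        t=np.radians(a0+step*i); X,Y=r*np.cos(t),r*np.sin(t); print(f'{np.degrees(t):7.1f}: {(Y-y)/60:.3f}, {(X-x)/60:.3f}'); x,y=X,Y
E
python3 - <<'E'
from h import *
S=crank(); plan(S,-15,25)
c=cap('wrist');save(c['img'],'w5.png');needle(c,(580.5,11.7));needle(cap('scene'),(580.5,11.7),'s5.png');needle(cap('top'),(580.5,11.7),'t5.png')
E
```

```text
t 8.25 p [647.  142.  100.8] yaw 84.68 tilt [ 0.0006 -0.0001] F [ 1.2 -0.2 -1.8] gw 0.248 gf 25.4 stand xy 53.4 -17.4
crank -18.02 r 56.2
  -33.0: -0.210, -0.122
  -48.0: -0.182, -0.155
  -63.0: -0.135, -0.197
  -78.0: -0.080, -0.226
  -93.0: -0.019, -0.239
 -108.0: 0.044, -0.235
 -123.0: 0.103, -0.216
 -138.0: 0.155, -0.182
 -153.0: 0.197, -0.135
 -168.0: 0.226, -0.080
 -183.0: 0.239, -0.019
 -198.0: 0.235, 0.044
 -213.0: 0.216, 0.103
 -228.0: 0.182, 0.155
 -243.0: 0.135, 0.197
 -258.0: 0.080, 0.226
 -273.0: 0.019, 0.239
 -288.0: -0.044, 0.235
 -303.0: -0.103, 0.216
 -318.0: -0.155, 0.182
 -333.0: -0.197, 0.135
 -348.0: -0.226, 0.080
 -363.0: -0.239, 0.019
 -378.0: -0.235, -0.044
 -393.0: -0.216, -0.103
no dial
dial [581.7   8.1] r 28.4 n 307 needle 1.543 mm 4.41
dial [582.2   9.7] r 27.233332 n 629 needle 1.708 mm 4.88
```

send_rows:
  targets: [0, 0, 0, -0.21, -0.122, 0, -1, 0, 0, 0, -0.182, -0.155, 0, -1, 0, 0, 0, -0.135, -0.197, 0, -1, 0, 0, 0, -0.08, -0.226, 0, -1]

```text
time_s: 8.9
eef_pos: [602.2, 108.3, 100.8]
ee_rot: [0.001, 0.739, 0.673, 0.0]
force: [4.1, -1.9, -3.0]
grip_width: 0.25
grip_force: 25.6
```

```bash
cat > look.py <<'E'
from h import *
import sys
crank();D=(581.3,11)
for n in ('top','scene','wrist'): print(n,end=' ');needle(cap(n),D,f'{n}_{sys.argv[1]}.png')
crank()
E
python3 look.py a
```

```text
t 8.9 p [602.2 108.3 100.8] yaw 84.64 tilt [ 0.0026 -0.0015] F [ 4.1 -1.9 -3. ] gw 0.25 gf 25.6 stand xy 11.9 -55.0
crank -77.75 r 56.3
top dial [582.4   9.7] r 27.0 n 625 needle 1.717 mm 4.9
scene no dial
wrist dial [579.9  12. ] r 27.699999 n 0 needle 0.0 mm 0.0
t 9.05 p [601.  108.4 100.8] yaw 84.66 tilt [-0.0012 -0.0021] F [-3.  -8.6  0.7] gw 0.249 gf 26.1 stand xy 10.8 -55.1
crank -78.91 r 56.2
```

send_rows:
  targets: [0, 0, 0, -0.019, -0.239, 0, -1, 0, 0, 0, 0.044, -0.235, 0, -1, 0, 0, 0, 0.103, -0.216, 0, -1, 0, 0, 0, 0.155, -0.182, 0, -1]

```text
time_s: 9.55
eef_pos: [550.9, 131.5, 100.8]
ee_rot: [0.0, 0.739, 0.673, 0.0]
force: [5.6, -1.4, -3.6]
grip_width: 0.252
grip_force: 26.0
```

```bash
python3 look.py b
```

```text
t 9.55 p [550.9 131.5 100.8] yaw 84.66 tilt [ 0.0008 -0.0004] F [ 5.6 -1.4 -3.6] gw 0.252 gf 26.0 stand xy -41.2 -36.8
crank -138.29 r 55.2
top dial [581.7   9.5] r 27.0 n 623 needle 1.683 mm 4.81
scene no dial
wrist no dial
t 9.7 p [550.4 132.5 100.8] yaw 84.74 tilt [-0.0012  0.0009] F [-4.1 -0.1  3.5] gw 0.248 gf 26.5 stand xy -41.8 -35.8
crank -139.43 r 55.0
```

send_rows:
  targets: [0, 0, 0, 0.197, -0.135, 0, -1, 0, 0, 0, 0.226, -0.08, 0, -1, 0, 0, 0, 0.239, -0.019, 0, -1]

```text
time_s: 10.07
eef_pos: [541.7, 172.8, 100.8]
ee_rot: [0.001, 0.739, 0.674, 0.001]
force: [11.2, -4.2, -5.4]
grip_width: 0.25
grip_force: 26.0
```

```bash
python3 look.py c
```

```text
t 10.07 p [541.7 172.8 100.8] yaw 84.68 tilt [ 0.0026 -0.0005] F [11.2 -4.2 -5.4] gw 0.25 gf 26.0 stand xy -54.2 3.5
crank 176.27 r 54.3
top dial [582.4   9.7] r 26.9 n 619 needle -2.979 mm 9.44
scene no dial
wrist no dial
t 10.22 p [542.1 174.  100.8] yaw 84.72 tilt [0.0037 0.0016] F [ 6.8  3.3 -1.2] gw 0.251 gf 26.3 stand xy -53.9 4.8
crank 174.97 r 54.1
```

The plunger reads 9.4 mm with the crank near -184°, so the high hump is confirmed here. I'll carry on to complete the full turn.

send_rows:
  targets: [0, 0, 0, 0.235, 0.044, 0, -1, 0, 0, 0, 0.216, 0.103, 0, -1, 0, 0, 0, 0.182, 0.155, 0, -1]

```text
time_s: 10.6
eef_pos: [563.8, 208.0, 100.8]
ee_rot: [0.002, 0.739, 0.674, 0.0]
force: [7.5, -14.8, 0.1]
grip_width: 0.25
grip_force: 26.4
```

```bash
python3 look.py d | grep -v no
```

```text
t 10.6 p [563.8 208.  100.8] yaw 84.69 tilt [ 0.0025 -0.0025] F [  7.5 -14.8   0.1] gw 0.25 gf 26.4 stand xy -35.5 40.6
crank 131.15 r 53.9
top dial [581.7  10.1] r 27.300001 n 625 needle 1.731 mm 4.95
scene dial [582.    9.8] r 28.266668 n 179 needle 1.657 mm 4.73
t 10.75 p [564.5 208.3 100.8] yaw 84.69 tilt [ 0.0045 -0.0013] F [ 8.5 -6.5 -0.3] gw 0.248 gf 26.4 stand xy -34.8 41.0
crank 130.37 r 53.8
```

send_rows:
  targets: [0, 0, 0, 0.135, 0.197, 0, -1, 0, 0, 0, 0.08, 0.226, 0, -1, 0, 0, 0, 0.019, 0.239, 0, -1]

```text
time_s: 11.12
eef_pos: [603.4, 217.9, 100.7]
ee_rot: [0.001, 0.739, 0.674, -0.002]
force: [-5.0, -14.4, 6.4]
grip_width: 0.249
grip_force: 26.9
```

```bash
python3 look.py e | grep -v no
```

```text
t 11.12 p [603.4 217.9 100.7] yaw 84.69 tilt [-0.0016 -0.003 ] F [ -5.  -14.4   6.4] gw 0.249 gf 26.9 stand xy 3.0 54.1
crank 86.8 r 54.2
top dial [582.3   9.4] r 27.300001 n 615 needle 1.69 mm 4.83
scene dial [582.7  10. ] r 28.699999 n 111 needle 1.687 mm 4.82
t 11.28 p [604.3 217.6 100.8] yaw 84.66 tilt [ 0.0011 -0.0026] F [  0.9 -10.8   2.9] gw 0.254 gf 26.9 stand xy 3.9 54.0
crank 85.83 r 54.1
```

send_rows:
  targets: [0, 0, 0, -0.044, 0.235, 0, -1, 0, 0, 0, -0.103, 0.216, 0, -1]

```text
time_s: 11.52
eef_pos: [628.8, 207.6, 100.7]
ee_rot: [-0.001, 0.739, 0.674, -0.001]
force: [-8.4, -6.8, 7.6]
grip_width: 0.251
grip_force: 27.2
```

```bash
python3 look.py f | grep -v no
```

```text
t 11.53 p [628.8 207.6 100.7] yaw 84.71 tilt [-0.003 -0.001] F [-8.4 -6.8  7.6] gw 0.251 gf 27.2 stand xy 29.2 46.2
crank 57.7 r 54.7
top dial [581.7   9.8] r 27.366667 n 631 needle 1.706 mm 4.87
t 11.68 p [629.6 206.8 100.8] yaw 84.65 tilt [-0.0006 -0.0016] F [-2.3 -7.9  5.4] gw 0.249 gf 27.0 stand xy 30.2 45.6
crank 56.49 r 54.7
```

send_rows:
  targets: [0, 0, 0, -0.155, 0.182, 0, -1, 0, 0, 0, -0.197, 0.135, 0, -1]

```text
time_s: 11.92
eef_pos: [646.2, 185.9, 100.8]
ee_rot: [-0.001, 0.739, 0.674, 0.0]
force: [-5.5, 2.1, 6.1]
grip_width: 0.254
grip_force: 27.0
```

```bash
python3 look.py g | grep -v no
```

```text
t 11.93 p [646.2 185.9 100.8] yaw 84.74 tilt [-0.0006  0.0015] F [-5.5  2.1  6.1] gw 0.254 gf 27.0 stand xy 48.6 26.3
crank 28.42 r 55.3
top dial [582.    9.4] r 27.066666 n 672 needle 1.692 mm 4.84
scene dial [582.    9.8] r 28.699999 n 286 needle 1.667 mm 4.76
t 12.07 p [646.9 184.3 100.8] yaw 84.64 tilt [ 0.0011 -0.0005] F [ 0.8 -1.9  3.7] gw 0.249 gf 26.9 stand xy 49.4 24.7
crank 26.54 r 55.3
```

send_rows:
  targets: [0, 0, 0, -0.226, 0.08, 0, -1, 0, 0, 0, -0.239, 0.019, 0, -1]

```text
time_s: 12.32
eef_pos: [650.7, 157.1, 100.8]
ee_rot: [0.001, 0.739, 0.674, 0.002]
force: [3.6, 2.3, 2.3]
grip_width: 0.246
grip_force: 26.8
```

```bash
sed -i 's/AX=AX-2.1\*XH+.65\*YH/AX=AX-1.5*XH-.4*YH/' h.py; sed -i "s/('top','scene','wrist')/('top',)/" look.py; python3 look.py h
```

```text
t 12.32 p [650.7 157.1 100.8] yaw 84.72 tilt [0.0039 0.0017] F [3.6 2.3 2.3] gw 0.246 gf 26.8 stand xy 55.2 -0.9
crank -0.93 r 55.2
top dial [582.4   9.7] r 26.933334 n 624 needle 1.729 mm 4.94
t 12.38 p [650.5 155.  100.8] yaw 84.64 tilt [0.0024 0.0003] F [3.5 0.1 2.6] gw 0.248 gf 26.7 stand xy 55.1 -3.0
crank -3.16 r 55.2
```

send_rows:
  targets: [0, 0, 0, -0.235, -0.044, 0, -1, 0, 0, 0, -0.216, -0.103, 0, -1, 0, 0, 0, -0.182, -0.155, 0, -1]

```text
time_s: 12.75
eef_pos: [629.4, 119.3, 100.8]
ee_rot: [0.002, 0.739, 0.673, 0.001]
force: [6.1, -2.4, 1.7]
grip_width: 0.252
grip_force: 26.8
```

```bash
python3 look.py i
```

```text
t 12.75 p [629.4 119.3 100.8] yaw 84.66 tilt [ 0.0045 -0.001 ] F [ 6.1 -2.4  1.7] gw 0.252 gf 26.8 stand xy 37.4 -40.6
crank -47.32 r 55.2
top dial [582.3   9.1] r 26.866667 n 648 needle 1.671 mm 4.78
t 12.8 p [628.  118.3 100.8] yaw 84.64 tilt [ 0.0021 -0.0016] F [ 4.2 -7.5  0.1] gw 0.25 gf 26.8 stand xy 36.1 -41.6
crank -49.06 r 55.1
```

send_rows:
  targets: [0, 0, 0, -0.145, -0.19, 0, -1, 0, 0, 0, -0.087, -0.223, 0, -1, 0, 0, 0, -0.03, -0.239, 0, -1]

```text
time_s: 13.18
eef_pos: [587.9, 108.4, 100.8]
ee_rot: [0.001, 0.739, 0.673, 0.001]
force: [5.0, 5.6, 2.0]
grip_width: 0.247
grip_force: 26.8
```

```bash
python3 look.py j; python3 -c "
from h import *
plan(crank(),-15,6)"
```

```text
t 13.18 p [587.9 108.4 100.8] yaw 84.66 tilt [0.0022 0.0005] F [5.  5.6 2. ] gw 0.247 gf 26.8 stand xy -2.9 -55.3
crank -93.0 r 55.3
top dial [582.    9.4] r 27.166666 n 598 needle 1.704 mm 4.87
t 13.22 p [586.2 108.9 100.7] yaw 84.69 tilt [-0.0001  0.0009] F [-1.8  0.2  3.4] gw 0.245 gf 26.9 stand xy -4.7 -54.9
crank -94.85 r 55.1
t 13.22 p [586.2 108.9 100.7] yaw 84.69 tilt [-0.0001  0.0009] F [-1.8  0.2  3.4] gw 0.245 gf 26.9 stand xy -4.7 -54.9
crank -94.85 r 55.1
 -109.8: 0.053, -0.234
 -124.8: 0.110, -0.213
 -139.8: 0.161, -0.177
 -154.8: 0.201, -0.129
 -169.8: 0.228, -0.073
 -184.8: 0.239, -0.011
```

send_rows:
  targets: [0, 0, 0, 0.053, -0.234, 0, -1, 0, 0, 0, 0.11, -0.213, 0, -1, 0, 0, 0, 0, 0, 0, -1]

```text
time_s: 13.6
eef_pos: [560.7, 121.1, 100.7]
ee_rot: [-0.001, 0.739, 0.674, -0.001]
force: [-5.4, -2.0, 7.6]
grip_width: 0.248
grip_force: 27.3
```

```bash
python3 look.py k; python3 -c "
from h import *
S=crank();plan(S,-15,3);plan(S,-5,13)"
```

```text
t 13.6 p [560.7 121.1 100.7] yaw 84.74 tilt [-0.0023 -0.0002] F [-5.4 -2.   7.6] gw 0.248 gf 27.3 stand xy -31.2 -45.2
crank -124.61 r 54.9
top dial [582.4  10.1] r 26.833334 n 621 needle 1.738 mm 4.97
t 13.65 p [560.8 120.9 100.7] yaw 84.73 tilt [-0.0025 -0.0002] F [-5.5 -2.6  8. ] gw 0.251 gf 27.3 stand xy -31.0 -45.3
crank -124.42 r 54.9
t 13.65 p [560.8 120.9 100.7] yaw 84.73 tilt [-0.0025 -0.0002] F [-5.5 -2.6  8. ] gw 0.251 gf 27.3 stand xy -31.0 -45.3
crank -124.42 r 54.9
 -139.4: 0.158, -0.179
 -154.4: 0.201, -0.131
 -169.4: 0.227, -0.074
 -129.4: 0.046, -0.065
 -134.4: 0.053, -0.060
 -139.4: 0.058, -0.055
 -144.4: 0.063, -0.049
 -149.4: 0.067, -0.044
 -154.4: 0.071, -0.038
 -159.4: 0.074, -0.031
 -164.4: 0.076, -0.025
 -169.4: 0.078, -0.018
 -174.4: 0.079, -0.011
 -179.4: 0.080, -0.004
 -184.4: 0.080, 0.003
 -189.4: 0.079, 0.010
```

send_rows:
  targets: [0, 0, 0, 0.158, -0.179, 0, -1, 0, 0, 0, 0.201, -0.131, 0, -1, 0, 0, 0, 0.227, -0.074, 0, -1, 0, 0, 0, 0, 0, 0, -1, 0, 0, 0, 0, 0, 0, -1]

```text
time_s: 14.28
eef_pos: [541.4, 158.5, 100.7]
ee_rot: [-0.001, 0.739, 0.674, -0.0]
force: [-5.4, 2.6, 8.1]
grip_width: 0.248
grip_force: 27.4
```

```bash
python3 look.py l
```

```text
t 14.28 p [541.4 158.5 100.7] yaw 84.73 tilt [-0.002  0.001] F [-5.4  2.6  8.1] gw 0.248 gf 27.4 stand xy -53.8 -9.6
crank -169.87 r 54.7
top dial [582.3   9.1] r 27.0 n 472 needle 2.536 mm 7.24
t 14.32 p [541.4 158.5 100.7] yaw 84.72 tilt [-0.0021  0.0009] F [-4.4  2.1  7.7] gw 0.251 gf 27.4 stand xy -53.8 -9.7
crank -169.78 r 54.7
```

send_rows:
  targets: [0, 0, 0, 0.079, -0.011, 0, -1, 0, 0, 0, 0, 0, 0, -1, 0, 0, 0, 0, 0, 0, -1]

```text
time_s: 14.7
eef_pos: [541.2, 162.8, 100.7]
ee_rot: [-0.001, 0.739, 0.674, -0.001]
force: [-4.3, -0.5, 8.0]
grip_width: 0.248
grip_force: 27.4
```

```bash
python3 look.py m
```

```text
t 14.7 p [541.2 162.8 100.7] yaw 84.71 tilt [-0.0022  0.0002] F [-4.3 -0.5  8. ] gw 0.248 gf 27.4 stand xy -54.4 -5.4
crank -174.31 r 54.6
top dial [581.7   9.5] r 27.0 n 590 needle 3.03 mm 8.66
t 14.75 p [541.2 162.8 100.7] yaw 84.72 tilt [-0.0022  0.0002] F [-6.   0.4  8.1] gw 0.246 gf 27.4 stand xy -54.4 -5.4
crank -174.31 r 54.7
```

send_rows:
  targets: [0, 0, 0, 0.08, -0.004, 0, -1, 0, 0, 0, 0, 0, 0, -1, 0, 0, 0, 0, 0, 0, -1]

```text
time_s: 15.12
eef_pos: [541.5, 167.6, 100.7]
ee_rot: [-0.001, 0.739, 0.674, -0.001]
force: [-5.4, -0.3, 8.7]
grip_width: 0.249
grip_force: 27.4
```

```bash
python3 look.py n
```

```text
t 15.12 p [541.5 167.6 100.7] yaw 84.71 tilt [-0.002   0.0003] F [-5.4 -0.3  8.7] gw 0.249 gf 27.4 stand xy -54.6 -0.5
crank -179.43 r 54.6
top dial [583.    9.7] r 26.800001 n 519 needle -2.9 mm 9.67
t 15.18 p [541.4 167.6 100.7] yaw 84.71 tilt [-0.0021  0.0003] F [-4.8 -0.5  8.8] gw 0.252 gf 27.4 stand xy -54.6 -0.6
crank -179.41 r 54.6
```

send_rows:
  targets: [0, 0, 0, 0.08, 0.003, 0, -1, 0, 0, 0, 0, 0, 0, -1, 0, 0, 0, 0, 0, 0, -1]

```text
time_s: 15.55
eef_pos: [542.1, 172.6, 100.7]
ee_rot: [-0.001, 0.739, 0.674, -0.001]
force: [-5.2, 0.5, 7.6]
grip_width: 0.252
grip_force: 27.3
```

```bash
python3 look.py o
```

```text
t 15.55 p [542.1 172.6 100.7] yaw 84.71 tilt [-0.002   0.0006] F [-5.2  0.5  7.6] gw 0.252 gf 27.3 stand xy -54.4 4.4
crank 175.38 r 54.6
top dial [582.    9.8] r 26.933334 n 615 needle -2.995 mm 9.4
t 15.6 p [542.1 172.6 100.7] yaw 84.71 tilt [-0.002   0.0006] F [-5.   0.1  7.7] gw 0.253 gf 27.3 stand xy -54.4 4.4
crank 175.37 r 54.6
```

send_rows:
  targets: [0, 0, 0, 0.08, 0.01, 0, -1, 0, 0, 0, 0, 0, 0, -1, 0, 0, 0, 0, 0, 0, -1]

```text
time_s: 15.98
eef_pos: [543.2, 177.4, 100.7]
ee_rot: [-0.001, 0.739, 0.674, -0.0]
force: [-4.7, 2.1, 7.2]
grip_width: 0.246
grip_force: 27.3
```

```bash
python3 look.py p
```

```text
t 15.97 p [543.2 177.4 100.7] yaw 84.71 tilt [-0.0018  0.0008] F [-4.7  2.1  7.2] gw 0.246 gf 27.3 stand xy -53.8 9.3
crank 170.14 r 54.6
top dial [582.    9.4] r 27.5 n 584 needle 2.884 mm 8.24
t 16.02 p [543.2 177.4 100.7] yaw 84.72 tilt [-0.0018  0.0009] F [-4.5  1.2  7.5] gw 0.246 gf 27.3 stand xy -53.8 9.4
crank 170.13 r 54.6
```

Fitting the symmetric flanks puts the crest at a crank angle of about -181.2° (178.8°). I'm going back there.

send_rows:
  targets: [0, 0, 0, -0.07, -0.009, 0, -1, 0, 0, 0, -0.067, -0.004, 0, -1, 0, 0, 0, 0, 0, 0, -1, 0, 0, 0, 0, 0, 0, -1]

```text
time_s: 16.52
eef_pos: [541.6, 169.1, 100.7]
ee_rot: [-0.001, 0.739, 0.674, -0.001]
force: [-4.6, 0.8, 8.4]
grip_width: 0.247
grip_force: 27.3
```

```bash
python3 look.py q; python3 look.py q
```

```text
t 16.52 p [541.6 169.1 100.7] yaw 84.71 tilt [-0.002   0.0006] F [-4.6  0.8  8.4] gw 0.247 gf 27.3 stand xy -54.6 0.9
crank 179.0 r 54.6
top dial [582.    9.8] r 27.266668 n 594 needle -2.948 mm 9.53
t 16.57 p [541.6 169.1 100.7] yaw 84.71 tilt [-0.002   0.0006] F [-4.9  0.9  7.6] gw 0.251 gf 27.3 stand xy -54.6 0.9
crank 179.01 r 54.6
t 16.57 p [541.6 169.1 100.7] yaw 84.71 tilt [-0.002   0.0006] F [-4.9  0.9  7.6] gw 0.251 gf 27.3 stand xy -54.6 0.9
crank 179.01 r 54.6
top dial [582.3   9.4] r 27.199999 n 580 needle -2.919 mm 9.61
t 16.62 p [541.6 169.1 100.7] yaw 84.71 tilt [-0.002   0.0006] F [-5.1  1.2  7.6] gw 0.251 gf 27.3 stand xy -54.6 1.0
crank 178.99 r 54.6
```

Run:
```python
from h import *
D=np.array([581.3,11]);o=np.array([582.1,9.6])-D;u,v=150+3*(o@XH),150-3*(o@YH);r=81
yy,xx=np.mgrid[:300,:300];X=[];Y=[]
A=dict(l=-169.8,m=-174.3,n=-179.4,o=-184.6,p=-189.9,q=-181.0,c=-184.0)
for k,a in A.items():
    f=cv2.imread(f'pics/top_{k}.png')[:,:,::-1].astype(int)
    e=np.clip(f[...,0]-np.maximum(f[...,1],f[...,2])-25,0,None)*((np.hypot(xx-u,yy-v)<r*.85)&(np.hypot(xx-u,yy-v)>r*.25))
    m=np.arctan2((e*(xx-u)).sum(),(e*(v-yy)).sum())%(2*np.pi)/.35
    print(k,a,m.round(2)); X.append(a);Y.append(m)
from scipy.optimize import curve_fit
X=np.array(X[:6]);Y=np.array(Y[:6])
print(curve_fit(lambda x,c,h,w:4.85+h*.5*(1+np.cos(np.pi*np.clip((x-c)/w,-1,1))),X,Y,[-181,4.7,20])[0], curve_fit(lambda x,c,h,w:h-w*(x-c)**2,X,Y,[-181,9.6,.02])[0])
```

```text
l -169.8 7.27
m -174.3 8.74
n -179.4 9.5
o -184.6 9.42
p -189.9 8.26
q -181.0 9.56
c -184.0 9.4
[-181.37627297    4.75957092   23.77130102] [-1.81261545e+02  9.57873659e+00  1.75429161e-02]
```

The fit puts the crest at -181.3°, and the crank is at -181.0°. I'm letting go and rising.

send_rows:
  targets: [0, 0, 0, 0, 0, 0, 0.1, 0, 0, 0, 0, 0, 0, 0.1, 0, 0, 0, 0, 0, 0, 0.1, 0, 0, 0, 0, 0, -0.4, 0.1, 0, 0, 0, 0, 0, -0.7, 0.1]

```text
time_s: 17.25
eef_pos: [541.6, 168.3, 166.0]
ee_rot: [-0.001, 0.739, 0.673, -0.001]
force: [0.6, -0.2, 1.2]
grip_width: 0.547
grip_force: 0.0
```

send_rows:
  targets: [0, 0, 0, 0, 0, -0.9, 0.1, 0, 0, 0, -0.4, 0, -0.5, 0.1, 0, 0, 0, -0.4, 0, 0, 0.1, 0, 0, 0, 0, 0, 0, 0.1, 0, 0, 0, 0, 0, 0, 0.1]

```text
time_s: 17.88
eef_pos: [537.7, 121.2, 250.1]
ee_rot: [-0.0, 0.739, 0.674, -0.0]
force: [0.1, 0.9, 0.1]
grip_width: 0.552
grip_force: 0.0
```

```bash
python3 look.py z
python3 - <<'E'
from h import *
c=cap('wrist');needle(c,(582,9.6));save(c['img'],'w9.png')
h=c['hsv'];print(blobs(((h[...,0]<6)|(h[...,0]>174))&(h[...,1]>150)&(h[...,2]>80),60),proj(c,[*(AX-55*XH),141]))
E
```

```text
t 17.88 p [537.7 121.2 250.1] yaw 84.68 tilt [-0.0007  0.0003] F [0.1 0.9 0.1] gw 0.552 gf 0.0 stand xy -54.0 -47.1
crank -138.87 r 71.7
top dial [582.3   9.4] r 27.0 n 572 needle -2.918 mm 9.61
t 17.93 p [537.8 121.3 250.1] yaw 84.71 tilt [-0.0007  0.0002] F [-0.3  0.7  0.2] gw 0.549 gf 0.0 stand xy -54.0 -47.0
crank -138.98 r 71.6
dial [580.3  11.3] r 27.066666 n 508 needle -2.91 mm 9.64
[([307, 126, 26, 27, 416], [319.4, 138.7]), ([414, 275, 35, 24, 507], [435.5, 285.2])] [319.62752994 143.35985728]
```

View pics/w9.png

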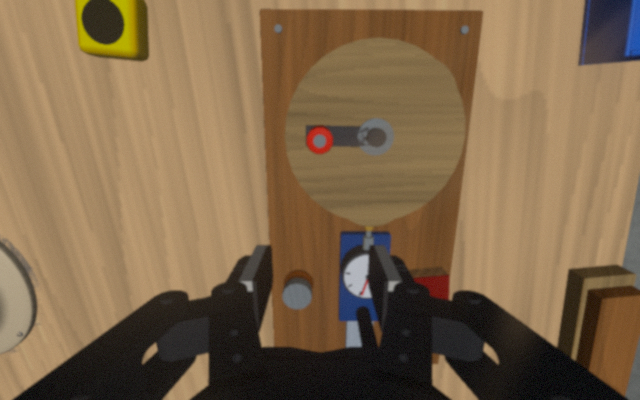

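The picture shows the crank free at (319,139), the hump meeting the plunger at (370,225) and the needle still at 9.6 mm. The jar and sander are where they were.

```bash
python3 -c "
from rig import job; print(job.finish_job())"
```

```text
the job is handed in; nothing more can be done
None
```

The job is handed in: the gauge was set at about 4.9 mm on the plain rim, the blank turned about 1.5 turns, and its highest spot (about 4.7 mm proud) left within about 0.3° of the plunger, pressed in about 9.6 of 14 mm, crank let go, at about 18 s.

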